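# Lift the lopsided bottle carrier at its balance point

### The arm

A 6-joint arm with a two-finger parallel gripper is mounted at the origin on a cart in front of the work surface, level with it; the furniture and walls round the work are solid. World frame = base frame: x ahead of the robot, y to its left, z up, the work surface at z = 0. Lengths are in mm, angles in rad, forces in N, time in s.
With the tool pointing down it reaches from about 350 to 875 mm from the base axis. Payload 4.2 kg.
Tool frame: the origin (TCP) lies between the finger pads; the fingertips stand 25 mm ahead of it and the grasp point (between the pads) lies 6 mm ahead of it; z points along the fingers, y is the line along which they close (so a half turn about z gives the same grasp; the last joint's range is limited). The gripper opens to 85 mm and grips with 20 to 120 N. Pads are 22 mm wide; open, the fingers measure 114 mm over their backs; the gripper's body (76 mm by 85 mm) begins 54 mm behind the grasp point. The pads swing forward as they close: fully open they stand 13 mm farther back than shut.
Start: joints at [1.405, 0.385, 0.008, 0, -1.194, -0.259], TCP at [257.553, 569.443, 256.312] pointing down, gripper open.
Joint ranges: [-3.14, 3.14], [-1.21, 2.06], [-1.07, 1.41], [-3.16, 2.05], [-2.99, -0.16], [-3.1, 3.1]. Speed limits (rad/s): [2.79, 2.79, 3.14, 3.14, 3.14, 3.14].

### API

Orientations are given as a unit quaternion [x, y, z, w].
In Python, from bench import read_state, imaging, workorder, nets gives the robot as it stands.
- The arm moves only by the tool apply_moves, never from a script. Its argument "rows" is a list of rows, each an object with "hand": the opening, from -1 (shut) to 1 (fully open); "delta_pos": the shift along the tool's x, y, z in mm, a list of three; "yaw": the turn about the tool's z in rad. A call has 1 to 12 rows; each row is the pose to reach, as a shift and turn from the pose commanded when the call began, along the tool's axes at that moment; what a row does not reach only later rows make up. A row lasts 1/12 s, in which the tool goes at most 41.7 mm and 7.16 degrees, less where a joint would pass 70% of its speed; a pose out of reach is approached as far as the arm can. A call with a gripper value outside its range is refused whole. The fingers move at their own pace and stop on an object; the grip force is fixed at half the most. Time passes only in rows, so rows that repeat a pose let the fingers close. It gives the time, the measured TCP pose, the force, the opening and the grip force at its end, in the units of the state.
- read_state(): the state, without advancing time (a new reading comes with each control period).
- imaging.get_image(name): name is "scene" or "top" or "wrist"; returns a dict with "pixels" (384x512x3 uint8, red, green, blue), "fx", "fy", "cx", "cy" (pixels), "xyz" and "rotation" of the camera in the world. Camera axes: x right, y down, z forward; pixel columns grow to the right and rows downward; lengths in mm; the calibration is good to about 2 mm. The wrist camera is an equidistant fisheye: a pixel r from the principal point sees the ray r / f radians off the axis. A picture is of the moment at which its call begins. There is no depth.
- workorder.job_done(): hands the job in; it is judged then, once.
Trained networks look in the newest picture that a camera, given by its name, has taken for a name from the list of things; names that differ only in an ending like _2 or _b are one class to them, and where a whole thing is asked for, a point or a joint stands for the part that bears it (a point fixed in the world has none). Each returns a list of dicts, best first, with "score" (0 to 1); they miss things now and then, are a little off and sometimes report something else, mostly with a low value. They report only what shows in the picture. A call takes as long as a camera call. They do not tell look-alikes from the thing itself.
- nets.find_in(camera, query): "location" ([row, column] in pixels, amid what is visible of it).
- nets.pinpoint(camera, query): "location" ([row, column] in pixels: a listed point, or the origin of a listed thing).
The state is a dict: "clock": time; "joints": joint angles; "joint_vel": joint speeds; "joint_efforts": joint torques, N m; "position": TCP position; "ee_rot": TCP orientation; "contact_force": force on the tool from outside, world axes, zero at the start; "wrist_torque": the same for the moment, N m; "gripper_width": finger opening in mm; "grasp_force": force on a finger pad.
Only numpy, scipy, OpenCV 4.12 (cv2) and the standard library are available. Lean on these libraries where they do the work, as an engineer would, in place of code of your own. Each camera call takes 0.05 s, during which the arm holds its last target. There are 200 camera calls.

### The job

The three brown bottles in the grey carrier are filled unequally, so it does not balance at its middle. Using the black handle of the stirrup that slides on its rail, find the balance point with low trial lifts, shifting the stirrup along the rail until the carrier hangs level; then carry it level over to the white tray and set it down gently inside, flat on the tray's floor, with the bottles still upright in their wells. Let go, and do not disturb the other things on the bench.

Things in the scene. Friction and masses are not known exactly. Their poses are not given: they have to be found in the camera images.
- carrier: Loose grey block 70x250x24 mm (x,y,z), wells 46 mm wide, 16 deep at y=-80, 0, +80; end posts at y=+-117 bear an aluminium rail along y. 0.55-0.70 kg with bottles. Balance point on its long axis, 18-36 mm from the middle toward one end (which: unknown). Starts standing on the bench, y roughly along world y, left or right of the bench's middle, tray across. Origin: centre of underside, z up.
- rail_mid (a point): Middle of the carrier's flat rail, centre of its underside, 112 mm above the carrier's underside; axes as the carrier's. Rail 12 mm wide (x), 16 mm tall, 226 mm clear between posts (y). Under it a row of pointed teeth, 4 mm deep, one every 12 mm (one at this point), holds the stirrup's pins: both seat when the stirrup is 0, 12, 24, 36.. mm off the middle. Balance point 70-75 mm below this height.
- stirrup: Loose 70 g steel stirrup round the rail: bridge 23x40x8 mm on the rail's top, cheeks 40 mm long beside it (1.5 mm play a side), two 6 mm cross pins 12 mm apart (y) under it. Lifted, it rises 12 mm, its pins seat between the rail's teeth and bear the carrier; in the first 7 mm it slides freely along. Let go, it stays upright. Origin: centre of bridge underside, 28 mm above the pins' tops.
- handle (a point): Middle of the stirrup's black handle block, 33 mm above the stirrup's origin: 18 mm (x) x 34 mm (y) x 50 mm tall; axes as the stirrup's. Starts near mid-rail. The carrier hangs level only if its balance point lies within about 6 mm (along y) of below this point; otherwise it tips about the nearer pin, heavy end down, by up to about 24 degrees.
- bottle_a: One of three like brown bottles with white cap, 44 mm wide, 78 mm tall, contents unknown, in an end well of the carrier, 16 mm deep (which end varies). Origin: centre of the underside, z up.
- bottle_b: Like bottle in the middle well. Origin: centre of the underside, z up.
- bottle_c: Like bottle in the other end well. Origin: centre of the underside, z up.
- tray: White open tray, fixed, 215 x 320 x 43 mm (x, y, z) outside, 206 x 312 mm inside, floor 2 mm thick, walls 43 mm high. Empty. On the other side of the bench's middle from the carrier, its long side roughly along world y. Origin: centre of the underside; y along its long side.
- pill_pot: Bystander: white screw-cap pill pot, 36 mm wide, 46 mm tall, loose between carrier and tray. Origin: centre of the underside.
- cutter: Bystander: blue and white tablet cutter, 36 x 84 x 26 mm, loose between carrier and tray, nearer the robot. Origin: centre of the underside.
- stamp: Bystander: wooden hand stamp, 26 x 52 x 65 mm, loose, behind carrier and tray. Origin: centre of the underside.
Not all that is in view belongs to the job. Leave any pink or purple look-alike of the stirrup alone.

How it is judged:
By the outcome, as a careful person would: the job done as asked, in the order asked, and still so for the second after the job is handed in, with the robot touching nothing.
It also fails if it takes over 54 s, if anything falls off the work surface, if the arm or the gripper's body presses on something with over 40 N, if the wrist force passes 120 N, or if a joint passes its speed limit or range.

## Working session

There is one attempt and no reset: what is moved stays moved. The work goes in short steps, Python scripts to look and compute and a tool call to move; the robot and the scene stay as the last step left them, time stands still between calls to the robot, and variables do not carry over. Pictures are saved under pics/ and viewed, at most 10 in all, crops included, and the job is handed in when it is done.

Besides the shell and the picture viewer there is one more tool, called after "Emit:" in YAML: its name, and indented under it one key for each argument. apply_moves: Moves the arm, as the interface text tells. Its arguments: {"type":"object","properties":{"rows":{"type":"array"}},"required":["rows"]}

```bash
ls; mkdir -p pics
cat > h.py <<'E'
import numpy as np, cv2
from bench import read_state, imaging, workorder, nets
def ray(im,loc):
    r,c=loc; R=np.array(im["rotation"],float).reshape(3,3); o=np.array(im["xyz"],float)
    return o,R,np.array([(c-im["cx"])/im["fx"],(r-im["cy"])/im["fy"],1.])
def at(im,loc,z):
    o,R,d=ray(im,loc); d=R@d; return np.round(o+d*(z-o[2])/d[2],1)
def proj(im,p):
    R=np.array(im["rotation"],float).reshape(3,3); q=R.T@(np.array(p,float)-im["xyz"])
    return im["fy"]*q[1]/q[2]+im["cy"], im["fx"]*q[0]/q[2]+im["cx"]
def tri(a,la,b,lb):
    oa,R,d=ray(a,la); da=R@d; ob,R,d=ray(b,lb); db=R@d
    s=np.linalg.lstsq(np.c_[da,-db],ob-oa,rcond=None)[0]
    p,q=oa+s[0]*da,ob+s[1]*db; return np.round((p+q)/2,1),round(np.linalg.norm(p-q),1)
def save(im,n): cv2.imwrite(f"pics/{n}.png",cv2.cvtColor(im["pixels"],cv2.COLOR_RGB2BGR))
E
python3 - <<'E'
from h import *
s=imaging.get_image("scene"); t=imaging.get_image("top"); save(s,"s0"); save(t,"t0")
im=np.concatenate([s["pixels"],t["pixels"]],0)
cv2.imwrite("pics/st0.png",cv2.resize(im,None,fx=.78,fy=.78,interpolation=cv2.INTER_AREA)[...,::-1])
print(s["xyz"],t["xyz"],t["rotation"])
for q,z in [("carrier",0),("rail_mid",112),("stirrup",128),("handle",161),("bottle_a",8),("bottle_b",8),("tray",0),("pill_pot",0),("cutter",0),("stamp",0)]:
    print(q)
    for n,i in (("scene",s),("top",t)):
        for d in nets.pinpoint(n,q)[:4]: print("  ",n,round(d["score"],2),np.round(d["location"]),at(i,d["location"],z))
print(read_state())
E
```

```text
pics
[-178.55946126  608.21756379  550.44297445] [ 252.36544909   12.32961081 1059.78802448] [-0.64757198  0.75265483 -0.08774665  0.08038511]
carrierTraceback (most recent call last):
  File "<stdin>", line 9, in <module>
  File "h.py", line 7, in at
    o,R,d=ray(im,loc); d=R@d; return np.round(o+d*(z-o[2])/d[2],1)
          ~~~^^^^^^^^
  File "h.py", line 4, in ray
    r,c=loc; R=np.array(im["rotation"],float).reshape(3,3); o=np.array(im["xyz"],float)
               ~~~~~~~~~~~~~~~~~~~~~~~~~~~~~~~~~~~~~~^^^^^
ValueError: cannot reshape array of size 4 into shape (3,3)
```

```bash
sed -i 's/np.array(im\["rotation"\],float).reshape(3,3)/Rot.from_quat(im["rotation"]).as_matrix()/; 1a from scipy.spatial.transform import Rotation as Rot' h.py
python3 - <<'E'
from h import *
s=imaging.get_image("scene"); t=imaging.get_image("top")
im=np.concatenate([s["pixels"],t["pixels"]],0)
cv2.imwrite("pics/st0.png",cv2.resize(im,None,fx=.78,fy=.78,interpolation=cv2.INTER_AREA)[...,::-1])
for q,z in [("carrier",0),("rail_mid",112),("stirrup",128),("handle",161),("bottle_a",8),("tray",0),("pill_pot",0),("cutter",0),("stamp",0)]:
    print(q)
    for n,i in (("scene",s),("top",t)):
        for d in nets.pinpoint(n,q)[:4]: print("  ",n,round(d["score"],2),np.round(d["location"]),at(i,d["location"],z))
print(read_state())
E
```

```text
carrier
   scene 0.58 [214. 338.] [ 417.1 -253.9    0. ]
   scene 0.22 [226. 321.] [ 407.5 -170.9    0. ]
   top 0.6 [215. 342.] [ 416. -253.    0.]
rail_mid
   scene 0.68 [176. 343.] [ 415.2 -258.1  112. ]
   top 0.95 [207. 351.] [ 416.  -252.1  112. ]
   top 0.45 [221. 316.] [ 392.  -155.2  112. ]
stirrup
   scene 0.9 [169. 342.] [ 422.6 -262.4  128. ]
   scene 0.77 [212. 382.] [ 220.1 -127.8  128. ]
   scene 0.76 [227. 362.] [211.6 -45.  128. ]
   scene 0.74 [191. 315.] [ 384.5 -109.6  128. ]
   top 0.7 [205. 354.] [ 418.3 -256.6  128. ]
   top 0.7 [173. 344.] [ 507.2 -248.9  128. ]
   top 0.5 [252. 371.] [ 293.3 -273.7  128. ]
   top 0.28 [186. 248.] [508.3   8.1 128. ]
handle
   scene 0.76 [200. 390.] [ 206.9 -128.2  161. ]
   scene 0.73 [212. 362.] [216.2 -44.1 161. ]
   scene 0.69 [155. 344.] [ 430.4 -276.9  161. ]
   scene 0.59 [172. 316.] [ 405.2 -135.2  161. ]
   top 0.79 [251. 371.] [ 293.7 -264.   161. ]
   top 0.67 [257. 333.] [ 292.4 -169.7  161. ]
   top 0.63 [174. 351.] [ 492.4 -256.6  161. ]
   top 0.52 [202. 359.] [ 417.8 -261.   161. ]
bottle_a
   scene 0.93 [211. 
[... 694 characters left out ...]
0459001e+00,  3.84697394e-01,  7.89484716e-03, -7.16839354e-06,
       -1.19401655e+00, -2.58592277e-01]), 'joint_vel': array([ 9.03954083e-04,  2.05888216e-03,  8.17457808e-04, -2.26881188e-03,
        4.25489197e-04,  1.12536384e-05]), 'joint_efforts': array([-2.06930267e-04, -3.92095721e+01,  1.88618338e+01,  4.19043973e+00,
       -3.60054310e-04, -3.87846171e-06]), 'position': array([257.55577806, 569.43378661, 256.31056513]), 'ee_rot': array([ 9.77527665e-01, -2.10807174e-01, -2.80360282e-06,  1.15243213e-05]), 'contact_force': array([0.45515989, 0.04004492, 0.24185227]), 'wrist_torque': array([0.02728189, 0.0078241 , 0.02397206]), 'grasp_force': 0.0, 'gripper_width': 85.6664817826268}
```

View pics/st0.png

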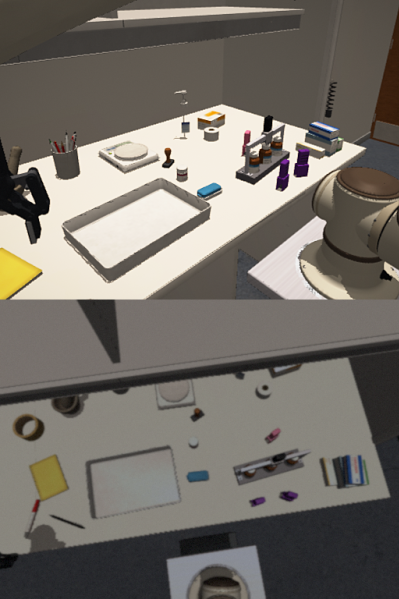

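Run:
```python
from h import *
s=imaging.get_image("scene"); t=imaging.get_image("top")
a=cv2.resize(s["pixels"][130:250,290:420],None,fx=5,fy=5,interpolation=cv2.INTER_CUBIC)[:,:650]
b=cv2.resize(t["pixels"][160:270,290:400],None,fx=5,fy=5,interpolation=cv2.INTER_CUBIC)
b=np.clip(b*1.6,0,255).astype(np.uint8)
cv2.imwrite("pics/a1.png",a[...,::-1]);cv2.imwrite("pics/b1.png",b[...,::-1])
for n in ("stirrup","handle","rail_mid"):
  S=[d for d in nets.pinpoint("scene",n) if d["score"]>.3]; T=[d for d in nets.pinpoint("top",n) if d["score"]>.3]
  for x in S:
    for y in T:
      p,e=tri(s,x["location"],t,y["location"])
      if e<12: print(n,p,e,np.round(x["location"]),np.round(y["location"]))
```

```text
stirrup [ 300.1 -303.2   37.7] 9.0 [211. 386.] [252. 372.]
stirrup [ 420.1 -262.7  121.3] 0.6 [172. 342.] [204. 355.]
stirrup [ 291.4 -201.6   26.4] 0.4 [230. 367.] [260. 335.]
stirrup [ 533.8 -286.9   22.5] 3.3 [190. 312.] [173. 347.]
stirrup [ 410.5 -250.3  167. ] 2.9 [157. 345.] [204. 355.]
handle [ 294.8 -183.    71.3] 4.6 [215. 365.] [258. 330.]
handle [ 418.2 -261.8  164.5] 5.8 [156. 343.] [202. 360.]
handle [ 294.3 -294.9   68.7] 5.2 [202. 390.] [251. 371.]
rail_mid [ 412.2 -251.4  105.7] 5.9 [179. 341.] [210. 351.]
```

View pics/a1.png

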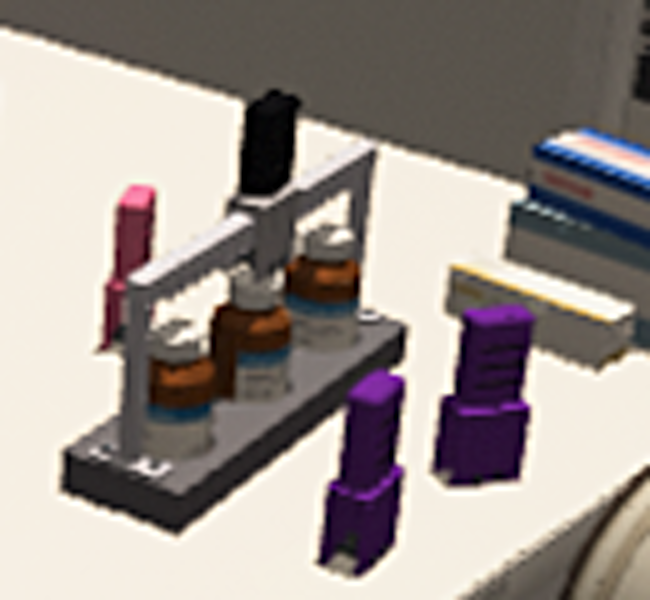

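View pics/b1.png

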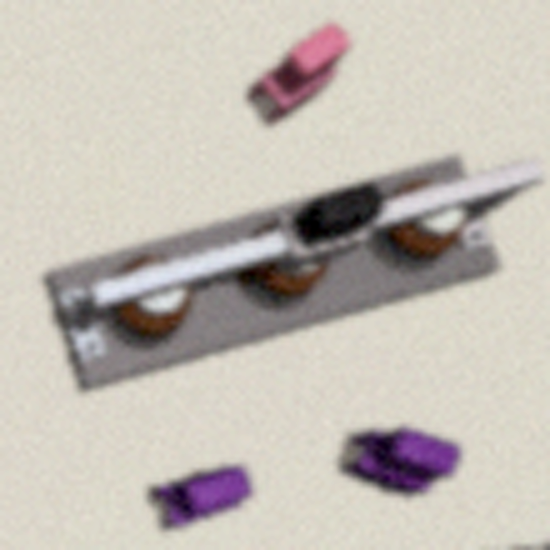

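The black handle on the grey rail is the real one; at (col 358, row 202) in the top picture, and the pink (355,172) and purple (333,257)/(371,252) ones are loose decoys on the bench. I'll work out the carrier and tray poses from corners.

Run:
```python
from h import *
t=imaging.get_image("top"); s=imaging.get_image("scene")
f=lambda c,z: at(t,(160+c[1]/5,290+c[0]/5),z)
C=[f(c,24) for c in((45,275),(460,155),(497,268),(85,390))]; print(C, np.mean(C,0))
l=(C[0]+C[3])/2-(C[1]+C[2])/2; print("len",np.linalg.norm(l),"yaw",np.arctan2(-l[0],l[1]))
e=[f(c,128) for c in((95,293),(540,170))]; l=e[0]-e[1]; print(e,np.linalg.norm(l),np.arctan2(-l[0],l[1]),(e[0]+e[1])/2)
print("handle top",f((338,212),186),f((338,212),161))
# tray rim
g=cv2.cvtColor(t["pixels"],cv2.COLOR_RGB2GRAY)
b=cv2.resize(t["pixels"][170:295,100:240],None,fx=5,fy=5,interpolation=cv2.INTER_CUBIC)
cv2.imwrite("pics/c1.png",np.clip(b*1.4,0,255).astype(np.uint8)[...,::-1])
for x in ("pill_pot","cutter","stamp"):
  for y in nets.find_in("top",x)[:2]:print(x,y["score"],y["location"],at(t,y["location"],25))
```

```text
[array([ 430.6, -125.8,   24. ]), array([ 464.4, -376.7,   24. ]), array([ 395.9, -382.4,   24. ]), array([ 362.2, -136.6,   24. ])] [ 413.275 -255.375   24.   ]
len 250.63276920626316 yaw 0.1350694888762859
[array([ 399.6, -135.7,  128. ]), array([ 428.9, -376.9,  128. ])] 242.97310550758493 0.12088367253620874 [ 414.25 -256.3   128.  ]
handle top [ 412.1 -250.7  186. ] [ 416.7 -258.2  161. ]
pill_pot 0.52 [183.8, 246.8] [544.8   9.1  25. ]
cutter 0.6 [226.1, 252.4] [418.6  11.   25. ]
stamp 0.48 [146.8, 251.6] [656.7 -21.4  25. ]
```

View pics/c1.png

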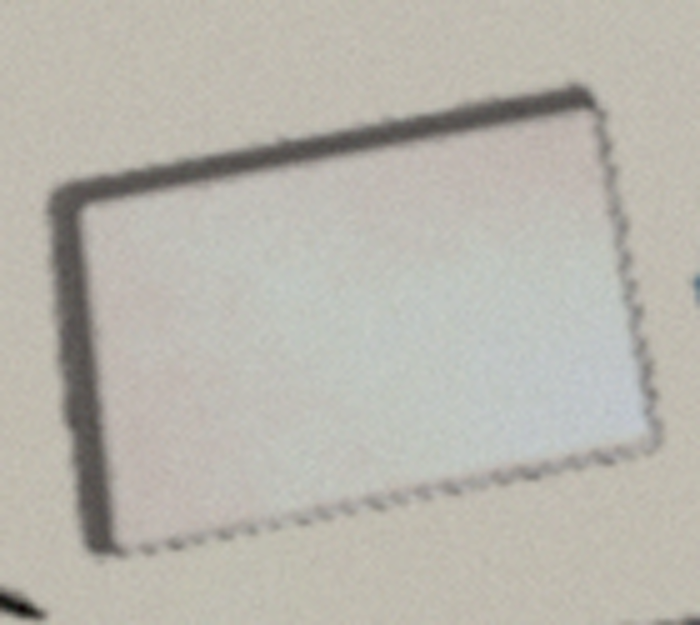

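```bash
cat >> h.py <<'E'
def delta(p,th=None,frm=None):
    s=read_state(); R=Rot.from_quat(s["ee_rot"]).as_matrix()
    th0=np.arctan2(R[1,0],R[0,0]); d=R.T@(np.array(p,float)-s["position"])
    return np.round(d,1), None if th is None else round((th0-th+np.pi)%(2*np.pi)-np.pi,3)
E
python3 - <<'E'
from h import *
t=imaging.get_image("top")
C=[at(t,(170+c[1]/5,100+c[0]/5),43) for c in((52,187),(590,88),(660,448),(92,552))]
print(C,np.mean(C,0)); l=(C[0]+C[3])/2-(C[1]+C[2])/2; print(np.linalg.norm(l),np.arctan2(-l[0],l[1]))
print(delta((440,120,270),0.13-np.pi/2), delta((417.5,-260,235),0.13-np.pi/2))
E
```

```text
[array([529.1, 402. ,  43. ]), array([540.9,  92.5,  43. ]), array([332.5,  79.7,  43. ]), array([323.1, 391.5,  43. ])] [431.4   241.425  43.   ]
310.8307940021387 0.03410876862232963
(array([351.4, 334.3, -13.7]), np.float64(1.016)) (array([487.5, 689.9,  21.3]), np.float64(1.016))
```

Emit:
apply_moves:
  rows:
    - {"hand":1,"delta_pos":[351,334,-14],"yaw":1.016}
    - {"hand":1,"delta_pos":[351,334,-14],"yaw":1.016}
    - {"hand":1,"delta_pos":[351,334,-14],"yaw":1.016}
    - {"hand":1,"delta_pos":[351,334,-14],"yaw":1.016}
    - {"hand":1,"delta_pos":[351,334,-14],"yaw":1.016}
    - {"hand":1,"delta_pos":[351,334,-14],"yaw":1.016}
    - {"hand":1,"delta_pos":[351,334,-14],"yaw":1.016}
    - {"hand":1,"delta_pos":[351,334,-14],"yaw":1.016}
    - {"hand":1,"delta_pos":[351,334,-14],"yaw":1.016}
    - {"hand":1,"delta_pos":[351,334,-14],"yaw":1.016}
    - {"hand":1,"delta_pos":[487,690,0],"yaw":1.016}
    - {"hand":1,"delta_pos":[487,690,0],"yaw":1.016}

```text
clock: 2.85
position: [414.9, 98.4, 266.4]
ee_rot: [0.752, -0.66, 0.0, -0.0]
contact_force: [0.6, 0.5, 0.3]
gripper_width: 85.2
grasp_force: 0.0
```

```bash
python3 -c "
from h import *
print(read_state()['position'],delta((417.5,-260,240),0.13-np.pi/2))"
```

```text
[414.90925939  98.36293956 266.3616657 ] (array([355.7,  43.9,  26.2]), np.float64(-0.0))
```

Emit:
apply_moves:
  rows:
    - {"hand":1,"delta_pos":[356,44,26],"yaw":0}
    - {"hand":1,"delta_pos":[356,44,26],"yaw":0}
    - {"hand":1,"delta_pos":[356,44,26],"yaw":0}
    - {"hand":1,"delta_pos":[356,44,26],"yaw":0}
    - {"hand":1,"delta_pos":[356,44,26],"yaw":0}
    - {"hand":1,"delta_pos":[356,44,26],"yaw":0}
    - {"hand":1,"delta_pos":[356,44,26],"yaw":0}
    - {"hand":1,"delta_pos":[356,44,26],"yaw":0}
    - {"hand":1,"delta_pos":[356,44,26],"yaw":0}
    - {"hand":1,"delta_pos":[356,44,26],"yaw":0}
    - {"hand":1,"delta_pos":[356,44,26],"yaw":0}

```text
clock: 3.77
position: [416.7, -259.8, 239.6]
ee_rot: [0.75, -0.661, -0.0, 0.0]
contact_force: [0.2, 0.3, 0.6]
gripper_width: 85.9
grasp_force: 0.0
```

Run:
```python
from h import *
w=imaging.get_image("wrist"); save(w,"w1"); s=imaging.get_image("scene")
print(read_state()['position'],delta((417.5,-260,168),0.13-np.pi/2))
def watf(im,loc,z):
    r,c=loc; u=np.array([c-im["cx"],r-im["cy"]]); n=np.linalg.norm(u); a=n/im["fx"]
    d=Rot.from_quat(im["rotation"]).as_matrix()@np.r_[np.sin(a)*u/n,np.cos(a)]
    return np.round(im["xyz"]+d*(z-im["xyz"][2])/d[2],1)
for n,z in(("handle",161),("stirrup",128),("rail_mid",112),("carrier",0)):
    for d in nets.pinpoint("wrist",n)[:3]: print(n,round(d["score"],2),np.round(d["location"]),watf(w,d["location"],z))
```

```text
[ 417.03938263 -258.21674053  240.12149313] (array([ 1.8, -0.2, 72.1]), np.float64(-0.0))
handle 0.76 [213. 252.] [ 418.8 -257.9  161. ]
handle 0.75 [256. 355.] [ 333.7 -231.2  161. ]
handle 0.65 [142. 153.] [ 492.8 -299.8  161. ]
stirrup 0.97 [153. 360.] [ 335.6 -307.6  128. ]
stirrup 0.97 [243. 344.] [ 331.9 -226.9  128. ]
stirrup 0.88 [204. 251.] [ 418.6 -253.7  128. ]
carrier 0.59 [169. 253.] [ 417.6 -256.1    0. ]
```

View pics/w1.png

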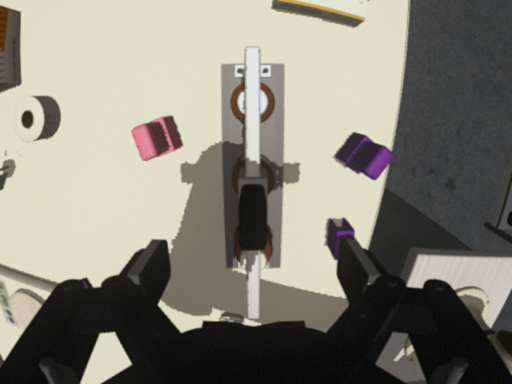

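The wrist picture shows the rail vertical at col 253, black handle top at (252, 213) centred between the fingers, decoys clear of them. Descend and close.

Emit:
apply_moves:
  rows:
    - {"hand":1,"delta_pos":[0,-1,36],"yaw":0}
    - {"hand":1,"delta_pos":[0,-1,60],"yaw":0}
    - {"hand":1,"delta_pos":[0,-1,72],"yaw":0}
    - {"hand":1,"delta_pos":[0,-1,72],"yaw":0}
    - {"hand":-1,"delta_pos":[0,-1,72],"yaw":0}
    - {"hand":-1,"delta_pos":[0,-1,72],"yaw":0}
    - {"hand":-1,"delta_pos":[0,-1,72],"yaw":0}
    - {"hand":-1,"delta_pos":[0,-1,72],"yaw":0}
    - {"hand":-1,"delta_pos":[0,-1,72],"yaw":0}
    - {"hand":-1,"delta_pos":[0,-1,72],"yaw":0}
    - {"hand":-1,"delta_pos":[0,-1,72],"yaw":0}
    - {"hand":-1,"delta_pos":[0,-1,72],"yaw":0}

```text
clock: 5.07
position: [418.4, -258.5, 168.7]
ee_rot: [0.752, -0.66, 0.0, -0.0]
contact_force: [-1.1, 1.4, 4.2]
gripper_width: 17.3
grasp_force: 61.8
```

```bash
python3 -c "
from h import *
s=read_state()
print(s['position'],s['wrist_torque'],s['contact_force'],s['grasp_force'],s['gripper_width'],s['clock'])"
```

```text
[ 418.39552238 -258.47595715  168.74580303] [ 0.37969988  0.25438581 -0.05610784] [-1.05931292  1.39706922  4.17150266] 61.8449592590332 17.333573123901125 5.0667
```

Emit:
apply_moves:
  rows:
    - {"hand":-1,"delta_pos":[0,0,-5],"yaw":0}
    - {"hand":-1,"delta_pos":[0,0,-5],"yaw":0}
    - {"hand":-1,"delta_pos":[0,0,-5],"yaw":0}

```text
clock: 5.32
position: [418.2, -258.4, 173.1]
ee_rot: [0.751, -0.66, 0.0, -0.0]
contact_force: [0.1, -0.7, -0.2]
gripper_width: 17.3
grasp_force: 61.6
```

```bash
python3 -c "
from h import *
s=read_state()
print(s['position'],s['wrist_torque'],s['contact_force'],s['grasp_force'],s['gripper_width'],s['clock'])"
```

```text
[ 418.15950785 -258.39877719  173.11466771] [ 0.01190789  0.02049185 -0.0151878 ] [ 0.11606953 -0.6666795  -0.20254981] 61.592899560928345 17.297713601483757 5.3167
```

Emit:
apply_moves:
  rows:
    - {"hand":-1,"delta_pos":[0,0,-4],"yaw":0}
    - {"hand":-1,"delta_pos":[0,0,-8],"yaw":0}
    - {"hand":-1,"delta_pos":[0,0,-12],"yaw":0}
    - {"hand":-1,"delta_pos":[0,0,-16],"yaw":0}
    - {"hand":-1,"delta_pos":[0,0,-20],"yaw":0}
    - {"hand":-1,"delta_pos":[0,0,-20],"yaw":0}
    - {"hand":-1,"delta_pos":[0,0,-20],"yaw":0}
    - {"hand":-1,"delta_pos":[0,0,-20],"yaw":0}

```text
clock: 5.98
position: [417.9, -258.1, 192.9]
ee_rot: [0.752, -0.66, -0.0, -0.0]
contact_force: [-0.4, 1.4, -3.9]
gripper_width: 17.2
grasp_force: 60.7
```

Run:
```python
from h import *
s=read_state()
print(s['position'],s['wrist_torque'],s['contact_force'],s['grasp_force'],s['gripper_width'],s['clock'])
i=imaging.get_image("scene"); t=imaging.get_image("top")
a=cv2.resize(i["pixels"][140:240,290:400],None,fx=5,fy=5,interpolation=cv2.INTER_CUBIC)
cv2.imwrite("pics/l1.png",a[...,::-1])
```

```text
[ 417.92829639 -258.05630838  192.91384639] [ 0.49869789  0.03799098 -0.05072829] [-0.38601156  1.36577783 -3.92100455] 60.68194270133972 17.226899752516697 5.9833
```

View pics/l1.png

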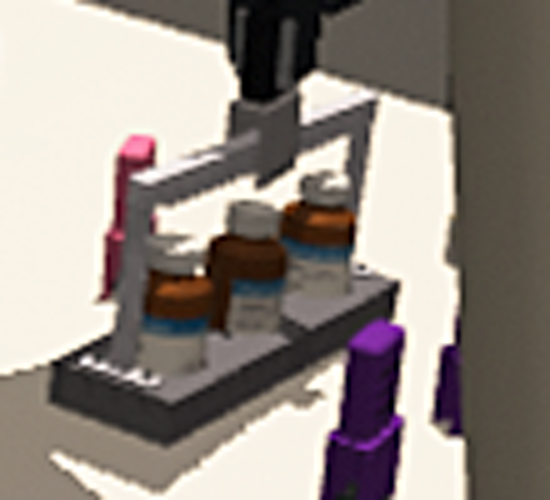

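The +y (near) end rose about 10 px while the -y end stayed on the bench: heavy end is -y. Set down, slide the stirrup 24 mm toward -y, lift again.

Emit:
apply_moves:
  rows:
    - {"hand":-1,"delta_pos":[0,0,5],"yaw":0}
    - {"hand":-1,"delta_pos":[0,0,10],"yaw":0}
    - {"hand":-1,"delta_pos":[0,0,15],"yaw":0}
    - {"hand":-1,"delta_pos":[0,0,20],"yaw":0}
    - {"hand":-1,"delta_pos":[0,0,21],"yaw":0}
    - {"hand":-1,"delta_pos":[0,0,21],"yaw":0}
    - {"hand":-1,"delta_pos":[8,0,21],"yaw":0}
    - {"hand":-1,"delta_pos":[16,0,21],"yaw":0}
    - {"hand":-1,"delta_pos":[24,0,21],"yaw":0}
    - {"hand":-1,"delta_pos":[24,0,21],"yaw":0}
    - {"hand":-1,"delta_pos":[24,0,21],"yaw":0}

```text
clock: 7.0
position: [421.3, -282.9, 172.1]
ee_rot: [0.751, -0.66, 0.0, -0.0]
contact_force: [0.8, -0.3, -0.5]
gripper_width: 17.4
grasp_force: 61.3
```

Emit:
apply_moves:
  rows:
    - {"hand":-1,"delta_pos":[0,0,-4],"yaw":0}
    - {"hand":-1,"delta_pos":[0,0,-8],"yaw":0}
    - {"hand":-1,"delta_pos":[0,0,-12],"yaw":0}
    - {"hand":-1,"delta_pos":[0,0,-16],"yaw":0}
    - {"hand":-1,"delta_pos":[0,0,-21],"yaw":0}
    - {"hand":-1,"delta_pos":[0,0,-21],"yaw":0}
    - {"hand":-1,"delta_pos":[0,0,-21],"yaw":0}
    - {"hand":-1,"delta_pos":[0,0,-21],"yaw":0}

```text
clock: 7.67
position: [421.1, -281.9, 192.8]
ee_rot: [0.752, -0.66, -0.0, -0.0]
contact_force: [0.2, 0.3, -7.1]
gripper_width: 16.9
grasp_force: 60.5
```

Run:
```python
from h import *
s=read_state()
print(s['position'],s['wrist_torque'],s['contact_force'],s['grasp_force'],s['gripper_width'],s['clock'])
i=imaging.get_image("scene"); t=imaging.get_image("top"); save(t,"t2")
a=cv2.resize(i["pixels"][140:240,290:400],None,fx=5,fy=5,interpolation=cv2.INTER_CUBIC)
cv2.imwrite("pics/l2.png",a[...,::-1])
```

```text
[ 421.0772317  -281.93819987  192.75935   ] [ 0.040199   -0.04677574  0.01450905] [ 0.23832187  0.27203289 -7.11593283] 60.53106665611267 16.93524060690361 7.6667
```

View pics/l2.png

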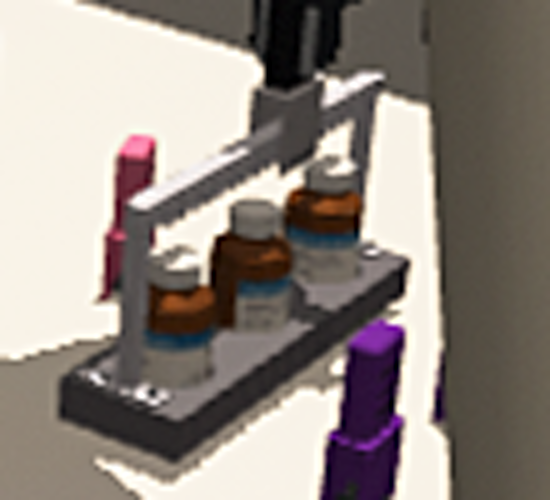

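Both ends rose ~4–4.5 px with 7.1 N on the wrist: level at 24 mm. I'll average the torque to see the margin.

Run:
```python
from h import *
L=[]
for k in range(8):
    imaging.get_image("top"); s=read_state(); L.append(np.r_[s['wrist_torque'],s['contact_force'],s['position']])
print(np.round(np.mean(L,0),3),np.round(np.std(L,0),3))
for y in (440,): pass
th=0.034-np.pi/2
R=np.array([[np.cos(.034),-np.sin(.034)],[np.sin(.034),np.cos(.034)]])
print("place xy", np.array([431.4,241.4])+R@[0,-25.5])
```

```text
[ 5.00000e-03 -1.30000e-02  2.00000e-03  1.07000e-01 -2.99000e-01
 -6.53700e+00  4.21175e+02 -2.82122e+02  1.92903e+02] [0.034 0.024 0.022 0.6   0.428 0.58  0.108 0.047 0.123]
place xy [432.26683297 215.91473758]
```

Offset from torque is ~1 mm: well balanced. Lift 70 mm and carry with gentle ramps.

Emit:
apply_moves:
  rows:
    - {"hand":-1,"delta_pos":[0,0,-2],"yaw":0}
    - {"hand":-1,"delta_pos":[0,0,-6],"yaw":0}
    - {"hand":-1,"delta_pos":[0,0,-12],"yaw":0}
    - {"hand":-1,"delta_pos":[0,0,-19],"yaw":0}
    - {"hand":-1,"delta_pos":[0,0,-27],"yaw":0}
    - {"hand":-1,"delta_pos":[0,0,-35],"yaw":0}
    - {"hand":-1,"delta_pos":[0,0,-43],"yaw":0}
    - {"hand":-1,"delta_pos":[0,0,-51],"yaw":0}
    - {"hand":-1,"delta_pos":[0,0,-58],"yaw":0}
    - {"hand":-1,"delta_pos":[0,0,-64],"yaw":0}
    - {"hand":-1,"delta_pos":[0,0,-68],"yaw":0}
    - {"hand":-1,"delta_pos":[0,0,-70],"yaw":0}

```text
clock: 9.17
position: [421.5, -282.2, 263.8]
ee_rot: [0.752, -0.66, 0.0, -0.0]
contact_force: [-0.0, 0.6, -6.3]
gripper_width: 17.4
grasp_force: 60.5
```

Emit:
apply_moves:
  rows:
    - {"hand":-1,"delta_pos":[-1.5,-0.2,0],"yaw":0}
    - {"hand":-1,"delta_pos":[-4.4,-0.7,0],"yaw":0}
    - {"hand":-1,"delta_pos":[-8.9,-1.4,0],"yaw":0}
    - {"hand":-1,"delta_pos":[-14.8,-2.3,0],"yaw":0}
    - {"hand":-1,"delta_pos":[-22.2,-3.4,0],"yaw":0}
    - {"hand":-1,"delta_pos":[-31.1,-4.8,0],"yaw":0}
    - {"hand":-1,"delta_pos":[-41.5,-6.4,0],"yaw":0}
    - {"hand":-1,"delta_pos":[-53.4,-8.2,0],"yaw":0}
    - {"hand":-1,"delta_pos":[-66.7,-10.3,0],"yaw":0}
    - {"hand":-1,"delta_pos":[-81.5,-12.5,0],"yaw":0}
    - {"hand":-1,"delta_pos":[-96.3,-14.8,0],"yaw":0}
    - {"hand":-1,"delta_pos":[-111.1,-17.1,0],"yaw":0}

```text
clock: 10.17
position: [423.6, -168.3, 263.2]
ee_rot: [0.752, -0.66, 0.0, -0.0]
contact_force: [-0.0, -0.2, -6.7]
gripper_width: 17.5
grasp_force: 60.5
```

Emit:
apply_moves:
  rows:
    - {"hand":-1,"delta_pos":[-14.8,-2.3,0],"yaw":0}
    - {"hand":-1,"delta_pos":[-29.6,-4.6,0],"yaw":0}
    - {"hand":-1,"delta_pos":[-44.5,-6.8,0],"yaw":0}
    - {"hand":-1,"delta_pos":[-59.3,-9.1,0],"yaw":0}
    - {"hand":-1,"delta_pos":[-74.1,-11.4,0],"yaw":0}
    - {"hand":-1,"delta_pos":[-88.9,-13.7,0],"yaw":0}
    - {"hand":-1,"delta_pos":[-103.7,-16.0,0],"yaw":0}
    - {"hand":-1,"delta_pos":[-118.6,-18.2,0],"yaw":0}
    - {"hand":-1,"delta_pos":[-133.4,-20.5,0],"yaw":0}
    - {"hand":-1,"delta_pos":[-148.2,-22.8,0],"yaw":0}
    - {"hand":-1,"delta_pos":[-163.0,-25.1,0],"yaw":0}
    - {"hand":-1,"delta_pos":[-177.8,-27.4,0],"yaw":0}

```text
clock: 11.17
position: [427.4, 11.5, 263.3]
ee_rot: [0.752, -0.659, 0.0, -0.0]
contact_force: [0.9, 0.8, -6.2]
gripper_width: 17.4
grasp_force: 60.5
```

Emit:
apply_moves:
  rows:
    - {"hand":-1,"delta_pos":[-14.8,-2.3,0],"yaw":0}
    - {"hand":-1,"delta_pos":[-29.6,-4.6,0],"yaw":0}
    - {"hand":-1,"delta_pos":[-44.5,-6.8,0],"yaw":0}
    - {"hand":-1,"delta_pos":[-59.3,-9.1,0],"yaw":0}
    - {"hand":-1,"delta_pos":[-74.1,-11.4,0],"yaw":0}
    - {"hand":-1,"delta_pos":[-88.9,-13.7,0],"yaw":0}
    - {"hand":-1,"delta_pos":[-102.2,-15.7,0],"yaw":0}
    - {"hand":-1,"delta_pos":[-114.0,-17.5,0],"yaw":0}
    - {"hand":-1,"delta_pos":[-124.5,-19.2,0],"yaw":0}
    - {"hand":-1,"delta_pos":[-133.4,-20.5,0],"yaw":0}
    - {"hand":-1,"delta_pos":[-140.8,-21.7,0],"yaw":0}
    - {"hand":-1,"delta_pos":[-146.7,-22.6,0],"yaw":0}

```text
clock: 12.17
position: [431.3, 159.2, 263.1]
ee_rot: [0.752, -0.66, -0.0, 0.0]
contact_force: [-0.1, -0.5, -7.1]
gripper_width: 17.7
grasp_force: 60.5
```

Run:
```python
from h import *
s=read_state(); print(s['position'],s['contact_force'],s['wrist_torque'],s['clock'],delta((432.3,216,262.8),0.034-np.pi/2))
```

```text
[431.2699009  159.20780063 263.05394834] [-0.0503645  -0.49588415 -7.05313724] [ 0.00117377 -0.03134309  0.03565036] 12.1667 (array([-56.2,  -8.4,   0.3]), np.float64(0.096))
```

Emit:
apply_moves:
  rows:
    - {"hand":-1,"delta_pos":[-5.5,-0.8,0],"yaw":0.008}
    - {"hand":-1,"delta_pos":[-11,-1.6,0],"yaw":0.016}
    - {"hand":-1,"delta_pos":[-16.5,-2.5,0],"yaw":0.024}
    - {"hand":-1,"delta_pos":[-22,-3.3,0],"yaw":0.034}
    - {"hand":-1,"delta_pos":[-27.5,-4.1,0],"yaw":0.044}
    - {"hand":-1,"delta_pos":[-33,-5,0],"yaw":0.054}
    - {"hand":-1,"delta_pos":[-38.5,-5.8,0],"yaw":0.064}
    - {"hand":-1,"delta_pos":[-43.5,-6.5,0],"yaw":0.072}
    - {"hand":-1,"delta_pos":[-48,-7.2,0],"yaw":0.08}
    - {"hand":-1,"delta_pos":[-52,-7.8,0],"yaw":0.088}
    - {"hand":-1,"delta_pos":[-54.5,-8.2,0],"yaw":0.094}
    - {"hand":-1,"delta_pos":[-56,-8.4,0],"yaw":0.096}

```text
clock: 13.17
position: [432.4, 215.5, 263.1]
ee_rot: [0.719, -0.695, 0.0, -0.0]
contact_force: [-1.1, -0.2, -6.4]
gripper_width: 17.3
grasp_force: 60.5
```

Run:
```python
from h import *
t=imaging.get_image("top"); i=imaging.get_image("scene"); s=read_state(); print(s['position'],s['contact_force'],s['wrist_torque'],s['clock'])
a=cv2.resize(i["pixels"][120:372,40:330],(640,556),interpolation=cv2.INTER_CUBIC)
cv2.imwrite("pics/p1.png",a[...,::-1])
b=cv2.resize(t["pixels"][150:300,90:260],None,fx=3,fy=3); 
cv2.imwrite("pics/p1t.png",b[...,::-1])
```

```text
[432.39664784 215.2433744  263.06120376] [-0.50771874  0.29386769 -5.09639012] [ 0.00175537  0.00153959 -0.03490518] 13.2667
```

View pics/p1.png

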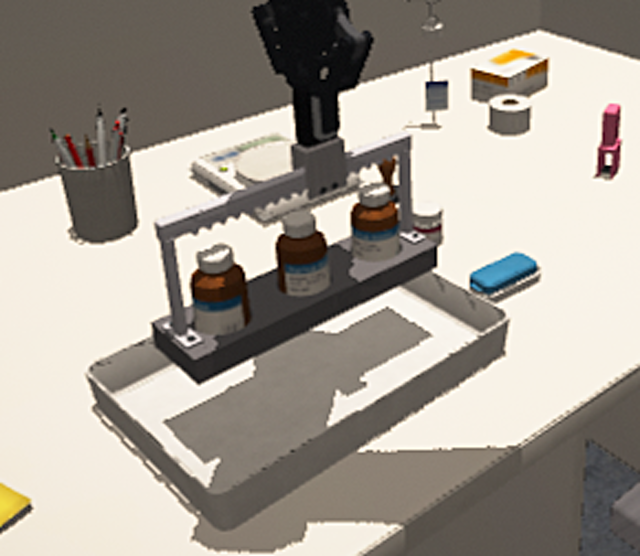

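Hangs level, centred above the tray. Lower gently.

Emit:
apply_moves:
  rows:
    - {"hand":-1,"delta_pos":[0,0,2],"yaw":0}
    - {"hand":-1,"delta_pos":[0,0,6],"yaw":0}
    - {"hand":-1,"delta_pos":[0,0,12],"yaw":0}
    - {"hand":-1,"delta_pos":[0,0,20],"yaw":0}
    - {"hand":-1,"delta_pos":[0,0,28],"yaw":0}
    - {"hand":-1,"delta_pos":[0,0,36],"yaw":0}
    - {"hand":-1,"delta_pos":[0,0,44],"yaw":0}
    - {"hand":-1,"delta_pos":[0,0,52],"yaw":0}
    - {"hand":-1,"delta_pos":[0,0,59],"yaw":0}
    - {"hand":-1,"delta_pos":[0,0,65],"yaw":0}
    - {"hand":-1,"delta_pos":[0,0,69],"yaw":0}
    - {"hand":-1,"delta_pos":[0,0,71],"yaw":0}

```text
clock: 14.27
position: [432.3, 215.0, 191.4]
ee_rot: [0.719, -0.695, -0.0, 0.001]
contact_force: [0.2, 0.1, -5.8]
gripper_width: 17.5
grasp_force: 60.5
```

Emit:
apply_moves:
  rows:
    - {"hand":-1,"delta_pos":[0,0,1.2],"yaw":0}
    - {"hand":-1,"delta_pos":[0,0,2.4],"yaw":0}
    - {"hand":-1,"delta_pos":[0,0,3.6],"yaw":0}
    - {"hand":-1,"delta_pos":[0,0,4.8],"yaw":0}
    - {"hand":-1,"delta_pos":[0,0,6],"yaw":0}
    - {"hand":-1,"delta_pos":[0,0,7.2],"yaw":0}
    - {"hand":-1,"delta_pos":[0,0,8.4],"yaw":0}
    - {"hand":-1,"delta_pos":[0,0,9.6],"yaw":0}
    - {"hand":-1,"delta_pos":[0,0,10.8],"yaw":0}
    - {"hand":-1,"delta_pos":[0,0,12],"yaw":0}
    - {"hand":-1,"delta_pos":[0,0,13.2],"yaw":0}
    - {"hand":-1,"delta_pos":[0,0,14],"yaw":0}

```text
clock: 15.27
position: [432.9, 215.4, 178.6]
ee_rot: [0.719, -0.695, 0.0, -0.001]
contact_force: [0.6, 0.2, 0.7]
gripper_width: 17.5
grasp_force: 61.3
```

Emit:
apply_moves:
  rows:
    - {"hand":-1,"delta_pos":[0,0,1.5],"yaw":0}
    - {"hand":-1,"delta_pos":[0,0,3],"yaw":0}
    - {"hand":-1,"delta_pos":[0,0,4],"yaw":0}
    - {"hand":-1,"delta_pos":[0,0,5],"yaw":0}
    - {"hand":-1,"delta_pos":[0,0,5],"yaw":0}

```text
clock: 15.68
position: [432.3, 215.0, 172.8]
ee_rot: [0.719, -0.695, -0.0, 0.0]
contact_force: [0.1, -1.2, -1.1]
gripper_width: 17.7
grasp_force: 61.3
```

Emit:
apply_moves:
  rows:
    - {"hand":-1,"delta_pos":[0,0,1],"yaw":0}
    - {"hand":-1,"delta_pos":[0,0,1.8],"yaw":0}
    - {"hand":-1,"delta_pos":[0,0,1.8],"yaw":0}

```text
clock: 15.93
position: [432.4, 215.1, 171.2]
ee_rot: [0.719, -0.695, 0.0, -0.0]
contact_force: [0.0, -0.1, -0.7]
gripper_width: 17.4
grasp_force: 61.5
```

Emit:
apply_moves:
  rows:
    - {"hand":-0.4,"delta_pos":[0,0,0],"yaw":0}
    - {"hand":-0.2,"delta_pos":[0,0,0],"yaw":0}
    - {"hand":0.2,"delta_pos":[0,0,0],"yaw":0}
    - {"hand":0.6,"delta_pos":[0,0,0],"yaw":0}
    - {"hand":0.6,"delta_pos":[0,0,0],"yaw":0}
    - {"hand":0.6,"delta_pos":[0,0,0],"yaw":0}
    - {"hand":0.6,"delta_pos":[0,0,-5],"yaw":0}
    - {"hand":0.6,"delta_pos":[0,0,-15],"yaw":0}
    - {"hand":0.6,"delta_pos":[0,0,-35],"yaw":0}
    - {"hand":0.6,"delta_pos":[0,0,-65],"yaw":0}
    - {"hand":0.6,"delta_pos":[0,0,-100],"yaw":0}
    - {"hand":0.6,"delta_pos":[0,0,-110],"yaw":0}

```text
clock: 16.93
position: [434.4, 216.2, 287.2]
ee_rot: [0.719, -0.695, 0.001, -0.005]
contact_force: [0.3, 0.6, 0.4]
gripper_width: 68.2
grasp_force: 0.0
```

Emit:
apply_moves:
  rows:
    - {"hand":0.6,"delta_pos":[0,0,-10],"yaw":0}
    - {"hand":0.6,"delta_pos":[0,0,-10],"yaw":0}
    - {"hand":0.6,"delta_pos":[0,0,-10],"yaw":0}
    - {"hand":0.6,"delta_pos":[0,0,-10],"yaw":0}
    - {"hand":0.6,"delta_pos":[0,0,-10],"yaw":0}

```text
clock: 17.35
position: [431.9, 214.6, 289.7]
ee_rot: [0.719, -0.695, -0.0, 0.002]
contact_force: [0.6, 0.8, -1.0]
gripper_width: 68.1
grasp_force: 0.0
```

Run:
```python
from h import *
t=imaging.get_image("top"); i=imaging.get_image("scene"); s=read_state(); print(s['position'],s['contact_force'],s['clock'],s['gripper_width'])
a=cv2.resize(i["pixels"][120:372,40:330],(640,556),interpolation=cv2.INTER_CUBIC)
cv2.imwrite("pics/p2.png",a[...,::-1])
```

```text
[432.1145504  214.81654101 290.12864707] [ 0.62022943  0.46663658 -0.69410734] 17.45 68.67799480936155
```

View pics/p2.png

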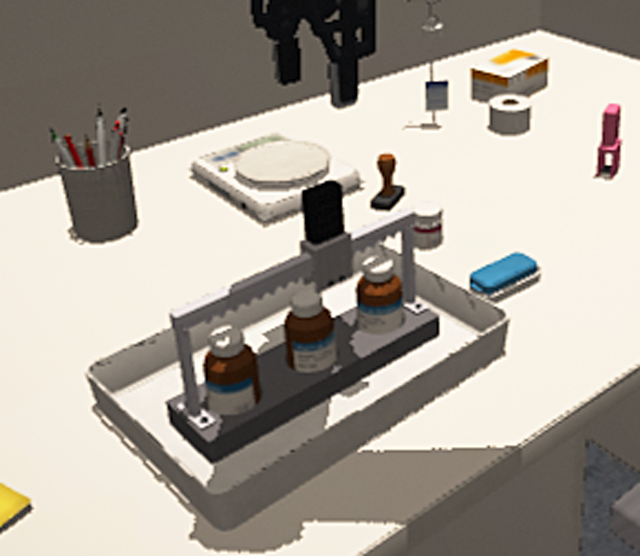

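The carrier stands flat inside the tray with all three bottles upright, the gripper is clear above it, and the pot, cutter and stamp haven't moved.

```bash
python3 -c "
from h import *
print(workorder.job_done())"
```

```text
the job is handed in; nothing more can be done
None
```

The carrier balanced with the stirrup 24 mm off the middle toward −y; I carried it level to the tray, set it down flat with all three bottles upright, let go and handed the job in at about 17.5 s; the verdict was not shown.

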